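Load the cell tester and hold its spring dial on the third click

ROBOT

A 6-joint arm with a two-finger parallel gripper is mounted at the origin on the work surface. World frame = base frame: x ahead of the robot, y to its left, z up, the work surface at z = 0. Lengths are in mm, angles in rad, forces in N, time in s.
With the tool pointing down it reaches from about 275 to 775 mm from the base axis. Payload 14.6 kg.
Tool frame: the origin (TCP) lies at the very end of the fingers, on their centre line; the grasp point (between the pads) lies 19 mm behind it; z points along the fingers, y is the direction in which the jaws open and shut (so a half turn about z gives the same grasp; the last joint's range is limited). The gripper opens to 85 mm and grips with 20 to 120 N. Pads are 22 mm wide; open, the fingers measure 114 mm over their backs; the gripper's body (76 mm by 85 mm) begins 54 mm behind the grasp point. The pads swing forward as they close: fully open they stand 13 mm farther back than shut.
Start: joints at [-1.432, 0.263, -0.048, 1.259, 0, 1.415], TCP at [152.029, -502.509, 231.278] pointing down, gripper open.
Joint ranges: [-2.65, 2.65], [-0.89, 1.7], [-1.18, 1.37], [-2.13, 2.11], [-1.35, 1.29], [-3.14, 3.14]. Speed limits (rad/s): [1.89, 1.89, 2.57, 2.79, 3.14, 3.14].

INTERFACE

Orientations are given as a unit quaternion [x, y, z, w].
In Python, from bench import env gives the robot as it stands.
- The arm moves only by the tool arm_command, never from a script. Its argument "plan" is a list of rows, each a list of 6 numbers: the shift along the tool's x, y, z in units of 400 mm (1.0 is 400 mm), then the turn, a rotation vector about the tool's x, y, z in units of 45 degrees (1.0 is 45 degrees). In form: [[tx, ty, tz, wx, wy, wz], ...]. A call has 1 to 5 rows; each row is the pose to reach, as a shift and turn from the pose commanded when the call began, along the tool's axes at that moment; what a row does not reach only later rows make up. A row lasts 1/10 s, in which the tool goes at most 50 mm and 8.59 degrees, less where a joint would pass 70% of its speed; a pose out of reach is approached as far as the arm can. A call with a number of a shift or a turn outside -1 to 1 is refused whole. A call with a gripper value outside its range is refused whole. "hand" is the opening, from -1 (shut) to 1 (fully open), so that 0 is half open, set as the call begins (left out, the last holds). The fingers move at their own pace and stop on an object; "grip_force" is the grip in N (left out, the last holds). Time passes only in rows, so rows that repeat a pose let the fingers close. It gives the time, the measured TCP pose, the force and the opening at its end, in the units of the state.
- env.get_state(): the state, without advancing time (a new reading comes with each control period).
- env.snapshot(name): name is "side" or "top"; returns the picture (400x640x3 uint8, red, green, blue); there is no depth.
- env.camera_model(name): a dict with "mtx" (3x3 intrinsics, pixels), "xyz" and "rotation" of the camera in the world. Camera axes: x right, y up, looking along -z (the intrinsics and any distortion apply to the point x, -y, -z); pixel columns grow to the right and rows downward; lengths in mm; the calibration is good to about 2 mm. A picture is of the moment at which its call begins. camera_model takes no time and is no camera call.
- env.finish_job(): hands the job in, once; it reports no verdict.
Trained networks look in the newest picture that a camera, given by its name, has taken for a name from the list of things; names that differ only in an ending like _2 or _b are one class to them, and where a whole thing is asked for, a point or a joint stands for the part that bears it (a point fixed in the world has none). Each returns a list of dicts, best first, with "score" (0 to 1); they miss things now and then, are a little off and sometimes report something else, mostly with a low value. They report only what shows in the picture. A call takes as long as a camera call. They do not tell look-alikes from the thing itself.
- env.search_frame(camera, name): "pixel" ([column, row] in pixels, amid what is visible of it).
- env.masks_of(camera, name): "mask" (400x640 bool, what is visible of it) and "pixel" ([column, row] in pixels, amid what is visible of it).
The state is a dict: "clock": time; "joint_positions": joint angles; "qvel": joint speeds; "effort": joint torques, N m; "tcp_pos": TCP position; "eef_rot": TCP orientation; "ft_force": force on the tool from outside, world axes, zero at the start; "ft_torque": the same for the moment, N m; "gripper_width": finger opening in mm.
Only numpy, scipy, OpenCV 4.12 (cv2) and the standard library are available. Lean on these libraries where they do the work, as an engineer would, in place of code of your own. Each camera call takes 0.05 s, during which the arm holds its last target. There are 200 camera calls.

TASK

Check the two battery cells on the garage tester: stand the fat cell in the large bore and the slim cell in the small bore, button end up and fully down. Only when both are in, press the thumb bar of the tester's spring-return dial down past its first two clicks to the third, and keep it held there: it springs back if let go, so finish while still pressing it. Leave the other things on the bench undisturbed.

Things in the scene. Friction and masses are not known exactly. Their poses are not given: they have to be found in the camera images.
- tester: The cell tester, fixed to the bench: an off-white case 130 mm (its x) by 250 mm (its y) by 45 mm high, flat top. Origin: centre of the underside. Its -x side is the front, facing roughly towards the robot (yaw varies). On top, from its +y end: the large bore, the small bore, then the black dial between two cheeks at the front edge (highest point of the drum 111 mm above the bench) with a black meter box 30 mm high behind it.
- bore_large (a point): Centre of the mouth of the large round bore, level with the case top (45 mm up); bore 38 mm in diameter with a 3 mm chamfered mouth, 22 mm deep, flat floor, vertical. Takes the fat cell. Axes as the tester's.
- bore_small (a point): Centre of the mouth of the small round bore, 75 mm from the large one, level with the case top; 30 mm in diameter with a 3 mm chamfered mouth, 22 mm deep, flat floor, vertical. Takes the slim cell. Axes as the tester's.
- fat_cell_mid (a point): Centre (half-way up) of the fat battery cell: a plain black cylinder 34 mm in diameter, 60 mm tall with a small steel button on top (z up along the cell to the button), standing on the bench, about 140 g. Seated in the bore, 38 mm stand above the case top.
- slim_cell_mid (a point): Centre (half-way up) of the slim battery cell: the same kind of cylinder, 26 mm in diameter, 50 mm tall, about 70 g, standing on the bench button up. Which cell stands to the left and which to the right of the tester varies. Seated, 28 mm stand above the case top.
- dial_axis (a point): Middle of the dial's axle, 75 mm above the bench, 45 mm in front of and 75 mm to the -y side of the tester's centre. The axle is level, along the tester's y. The dial is a black knurled drum of 36 mm radius, 36 mm wide.
- thumb_bar (a point): Centre of the dial's thumb bar, a round black bar 16 mm in diameter and 44 mm long, parallel to the axle and 85 mm from it, on a flat arm that sticks out of the drum over the front of the tester. At rest it is 52 mm higher than the axle and 67 mm in front of it (127 mm above the bench); pressed to the third click it is 33 mm lower than the axle and 78 mm in front of it (42 mm above the bench). Press on its top from above.
- dial (a joint): Dial angle in rad: 0 at rest, growing as the thumb bar is pressed down. Resistance bumps crest at 0.19, 0.54 and 0.89; behind them lie the first click at 0.36, the second at 0.71 and the third at 1.06. Past the third crest the dial counts as on the third click, up to a firm stop at 1.14 (bar centre then 36 mm above the bench). A spring always drives it back to 0 when it is let go; pressing takes about 6 to 18 N on the bar.
- beer_bottle: bystander: brown glass bottle, 60 mm diameter, 200 mm tall, standing; to be left where it is
- drink_can: bystander: bare aluminium drink can, 66 mm diameter, 115 mm tall, standing; to be left where it is
- cleaner_bottle: bystander: blue cleaner bottle, 56 mm diameter, 190 mm tall, standing; to be left where it is
- tape_roll: bystander: roll of tape lying flat, 90 mm outside diameter, 24 mm high; to be left where it is
- socket: bystander: steel wrench socket (a short tube), 28 mm diameter, 36 mm tall, standing; to be left where it is
- screwdriver: bystander: screwdriver lying down, about 200 mm long; to be left where it is
- spanner: bystander: steel spanner lying flat, about 200 mm long; to be left where it is
Mind the look-alikes: they are no part of the job. What is shaped like the part that bears slim_cell_mid but turquoise or yellow is not meant.

How it is judged (in metres and radians):
On the way, in this order (a step that is already met when the one before it is completed fails the run):
1. both cells stand fully down in their own bores, let go, with the dial still at rest (horizontal distance between fat_cell_mid and bore_large below 0.006 m and z of fat_cell_mid in the frame of bore_large below 0.012 m and angle between each of fat_cell_mid, slim_cell_mid's own z axis and vertical below 0.15 rad and horizontal distance between slim_cell_mid and bore_small below 0.006 m and z of slim_cell_mid in the frame of bore_small below 0.007 m and contact force between the fingers and fat_cell below 0.3 N and contact force between the fingers and slim_cell below 0.3 N and value of joint dial below 0.15 rad), for 0.2 s.
2. the dial is pressed past two clicks to the third and held there by the robot (value of joint dial above 0.95 rad and contact force between any of the fingers, the arm and dial above 2 N), for 0.5 s.
At the end, for the whole second after the job is handed in: Each cell in its own bore: within 6 mm of its centre and 4 mm of its floor, upright within 0.15 rad, button up, at rest, not held. Dial still at the third click (above 0.95 rad), the robot pressing it with over 2 N and nothing else touching it (all of step 2 and horizontal distance between fat_cell_mid and bore_large below 0.006 m and z of fat_cell_mid in the frame of bore_large below 0.012 m and angle between each of fat_cell_mid, slim_cell_mid's own z axis and vertical below 0.15 rad and horizontal distance between slim_cell_mid and bore_small below 0.006 m and z of slim_cell_mid in the frame of bore_small below 0.007 m and contact force between each of the fingers, dial and fat_cell below 0.3 N and contact force between each of the fingers, dial and slim_cell below 0.3 N and velocity of joint dial between -0.2 and 0.2 rad/s and linear speed of each of fat_cell, slim_cell below 0.03 m/s and contact force between dial and beer_bottle below 0.3 N and contact force between dial and drink_can below 0.3 N and contact force between dial and cleaner_bottle below 0.3 N and contact force between dial and tape_roll below 0.3 N and contact force between dial and socket below 0.3 N and contact force between dial and screwdriver below 0.3 N and contact force between dial and spanner below 0.3 N); the arm keeps its last pose, push and grip.
It fails at once if the dial is pressed before both cells are in their bores (value of joint dial above 0.3 rad and not (horizontal distance between fat_cell_mid and bore_large below 0.006 m and z of fat_cell_mid in the frame of bore_large below 0.012 m and angle between each of fat_cell_mid, slim_cell_mid's own z axis and vertical below 0.15 rad and horizontal distance between slim_cell_mid and bore_small below 0.006 m and z of slim_cell_mid in the frame of bore_small below 0.007 m)).
It fails at once if a bystander is moved by more than 40 mm or knocked over (distance of any of beer_bottle, drink_can, cleaner_bottle, tape_roll, socket, screwdriver, spanner from where it was at the start of the episode above 0.04 m or angle between any of beer_bottle, drink_can, cleaner_bottle, tape_roll, socket's own z axis and vertical above 0.5 rad).
It also fails if it takes over 70 s, if anything falls off the work surface, if the arm or the gripper's body presses on something with over 40 N, if the wrist force passes 120 N, or if a joint passes its speed limit or range.

## Working session

There is one attempt and no reset: what is moved stays moved. The work goes in short steps, Python scripts to look and compute and a tool call to move; the robot and the scene stay as the last step left them, time stands still between calls to the robot, and variables do not carry over. Pictures are saved under pics/ and viewed, about 8 in all and at most 12, crops included, and the job is handed in when it is done.

Besides the shell and the picture viewer there is one more tool, called as name(argument=value, ...) on one line, values as JSON. arm_command: Moves the arm, as the interface text tells. Its arguments: {"type":"object","properties":{"plan":{"type":"array"},"hand":{"type":"number"},"grip_force":{"type":"number"}},"required":["plan"]}

```bash
mkdir -p pics; cat > h.py <<'E'
import numpy as np, cv2
from bench import env
from scipy.spatial.transform import Rotation as R
def cam(n):
    m=env.camera_model(n); r=np.array(m['rotation'],float)
    if r.shape!=(3,3): r=R.from_quat(r.ravel()).as_matrix()
    return np.array(m['mtx'],float),np.array(m['xyz'],float),r
def ray(n,px):
    K,c,r=cam(n); v=np.linalg.inv(K)@[px[0],px[1],1]; d=r@(v*[1,-1,-1]); return c,d
def atz(n,px,z):
    c,d=ray(n,px); return c+d*(z-c[2])/d[2]
def proj(n,p):
    K,c,r=cam(n); q=r.T@(np.array(p,float)-c); v=K@(q*[1,-1,-1]); return v[:2]/v[2]
def save(n,name,box=None,s=1):
    im=env.snapshot(n)
    cv2.imwrite('pics/full_'+name,im[...,::-1])
    if box: im=im[box[1]:box[3],box[0]:box[2]]
    cv2.imwrite('pics/'+name,cv2.resize(im[...,::-1],None,fx=s,fy=s,interpolation=cv2.INTER_CUBIC)); return im
E
python3 - <<'E'
from h import *
a=save('top','a.png');b=save('side','b.png')
cv2.imwrite('pics/ab.png',cv2.resize(np.vstack([a,b])[...,::-1],(480,600)))
for n in('top','side'):
  print(n,env.camera_model(n))
  for t in ['tester','fat_cell_mid','slim_cell_mid','thumb_bar','dial_axis','bore_large','bore_small','beer_bottle','drink_can','cleaner_bottle','tape_roll','socket','screwdriver','spanner']:
    try: print(t,[(round(d['score'],2),np.round(d['pixel']).tolist()) for d in env.search_frame(n,t)])
    except Exception as e: print(t,e)
print(env.get_state())
E
```

```text
top {'mtx': array([[447.46504676,   0.        , 319.88910435],
       [  0.        , 447.46504676, 200.0028917 ],
       [  0.        ,   0.        ,   1.        ]]), 'xyz': array([ 341.0939196 ,   43.03148483, 1393.68452992]), 'rotation': array([-0.05638591,  0.05598553,  0.70685415, -0.70288225])}
tester [(0.94, [346.0, 176.0])]
fat_cell_mid [(0.73, [438.0, 214.0])]
slim_cell_mid [(0.58, [272.0, 232.0]), (0.55, [222.0, 225.0]), (0.51, [242.0, 211.0]), (0.48, [246.0, 230.0])]
thumb_bar [(0.69, [372.0, 191.0]), (0.38, [473.0, 191.0])]
dial_axis [(0.62, [349.0, 176.0]), (0.58, [243.0, 228.0])]
bore_large [(0.73, [347.0, 177.0])]
bore_small [(0.91, [347.0, 177.0])]
beer_bottle [(0.72, [201.0, 167.0]), (0.44, [474.0, 193.0])]
drink_can [(0.88, [168.0, 205.0])]
cleaner_bottle [(0.57, [439.0, 156.0])]
tape_roll [(0.85, [270.0, 257.0])]
socket [(0.6, [347.0, 178.0]), (0.56, [392.0, 268.0]), (0.28, [372.0, 190.0])]
screwdriver [(0.75, [438.0, 157.0]), (0.67, [479.0, 195.0]), (0.4, [169.0, 206.0])]
spanner [(0.47, [373.0, 192.0]), (0.32, [349.0, 177.0])]
side {'mtx': array([[366.26731297,   
[... 1003 characters left out ...]
tions': array([-1.43226069e+00,  2.63139925e-01, -4.83106669e-02,  1.25940330e+00,
        6.32015831e-06,  1.41549152e+00]), 'qvel': array([ 1.09150962e-03, -2.54343807e-05,  5.42315211e-04, -1.54176169e-03,
       -1.01055482e-03,  2.93205294e-03]), 'effort': array([ 8.66639512e-04, -6.37425613e+01,  3.84769285e+01,  9.85845618e-04,
       -6.78001220e-05, -4.43884332e-06]), 'tcp_pos': array([ 152.0501352 , -502.49916808,  231.25365419]), 'eef_rot': array([ 9.89226624e-01,  1.46392233e-01,  3.40130981e-06, -2.87567990e-05]), 'ft_force': array([ 0.1843668 , -0.17022813, -0.02231305]), 'ft_torque': array([ 6.46405907e-02, -2.83801709e-05, -2.22761946e-02]), 'gripper_width': 85.4175966654823}
```

View pics/a.png

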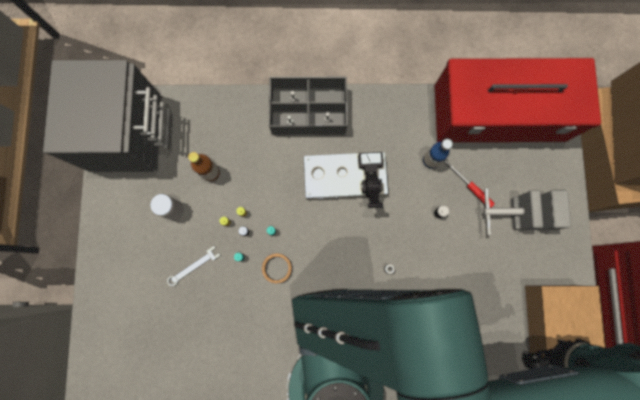

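View pics/b.png

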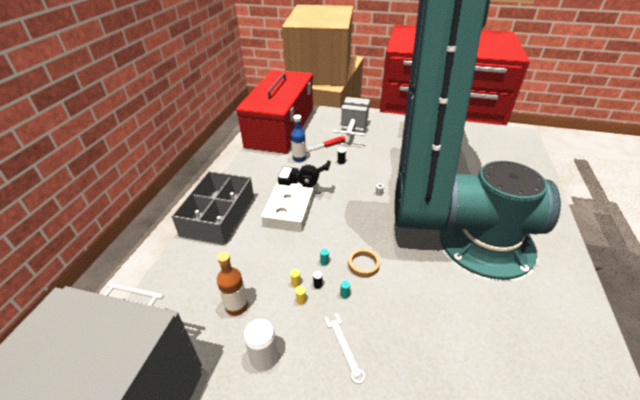

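Black slim-cell candidates: black at top (243,231), side (317,280). The look-alikes in top are yellow (241,211) and (224,221), and turquoise (271,230) and (238,257). The fat cell is at top (442,212), side (342,155). The bores are at top (318,172) and (342,171), and the bar end is near (375,208).

```bash
python3 - <<'E'
from h import *
a=cv2.imread('pics/full_a.png');b=cv2.imread('pics/full_b.png')
def cr(im,x,y,w,h,s): return cv2.resize(im[y:y+h,x:x+w],None,fx=s,fy=s,interpolation=cv2.INTER_CUBIC)
A=cr(a,295,145,100,75,4);B=cr(b,255,150,100,75,4)
C=cr(a,210,200,100,75,4);D=cr(b,280,240,100,75,4)
cv2.imwrite('pics/c.png',np.vstack([np.hstack([A,B]),np.hstack([C,D])]))
for n,t in [('top','fat_cell_mid'),('top','slim_cell_mid'),('side','fat_cell_mid'),('side','slim_cell_mid'),('top','tester'),('side','thumb_bar'),('top','thumb_bar')]:
  for d in env.masks_of(n,t):
    m=d['mask']; ys,xs=np.where(m); im=a if n=='top' else b
    print(n,t,round(d['score'],2),len(xs),(xs.min(),xs.max(),ys.min(),ys.max()) if len(xs) else '',np.round([xs.mean(),ys.mean()],1),im[m].mean(0).round())
# white case
hs=cv2.cvtColor(a,cv2.COLOR_BGR2GRAY)
w=np.zeros_like(hs);w[145:220,295:400]=(hs[145:220,295:400]>185)
c=max(cv2.findContours(w,0,2)[0],key=cv2.contourArea);print(cv2.minAreaRect(c),cv2.boxPoints(cv2.minAreaRect(c)))
for p in cv2.boxPoints(cv2.minAreaRect(c)): print(atz('top',p,45).round())
E
```

```text
top fat_cell_mid 0.69 150 (np.int64(433), np.int64(448), np.int64(206), np.int64(218)) [440.4 212. ] [131. 140. 144.]
top slim_cell_mid 0.66 3679 (np.int64(304), np.int64(386), np.int64(153), np.int64(208)) [346.3 177.1] [171. 172. 170.]
top slim_cell_mid 0.56 57 (np.int64(267), np.int64(275), np.int64(227), np.int64(234)) [270.6 230.5] [161. 178.  90.]
top slim_cell_mid 0.54 77 (np.int64(239), np.int64(248), np.int64(227), np.int64(236)) [243.5 231.7] [168. 166. 163.]
top slim_cell_mid 0.39 77 (np.int64(236), np.int64(246), np.int64(208), np.int64(216)) [241.1 212. ] [ 86. 168. 169.]
side fat_cell_mid 0.58 124 (np.int64(338), np.int64(345), np.int64(148), np.int64(163)) [341.5 155.5] [ 96.  99. 101.]
side fat_cell_mid 0.55 92 (np.int64(376), np.int64(383), np.int64(183), np.int64(195)) [379.6 188.8] [171. 179. 184.]
side fat_cell_mid 0.24 115 (np.int64(324), np.int64(345), np.int64(135), np.int64(145)) [334.5 140.4] [ 63.  68. 212.]
side slim_cell_mid 0.68 164 (np.int64(290), np.int64(300), np.int64(268), np.int64(286)) [295.3 277.1] [100. 193. 212.]
side slim_cell_mid 0.67 1261 (np
[... 811 characters left out ...]
r 0.82 332 (np.int64(299), np.int64(330), np.int64(160), np.int64(183)) [313.4 170.8] [50. 51. 54.]
top thumb_bar 0.89 468 (np.int64(364), np.int64(382), np.int64(174), np.int64(209)) [372.3 191.1] [44. 45. 48.]
top thumb_bar 0.68 608 (np.int64(189), np.int64(219), np.int64(153), np.int64(181)) [203.7 167.1] [ 57.  84. 104.]
top thumb_bar 0.2 401 (np.int64(168), np.int64(218), np.int64(248), np.int64(285)) [192.3 267.3] [192. 193. 191.]
((333.7593688964844, 174.68702697753906), (41.09865951538086, 58.3770751953125), 87.1375961303711) [[303.58105 155.62094]
 [361.8853  152.70572]
 [363.93768 193.75311]
 [305.63342 196.66833]]
[697.  93.  45.]
[705. -88.  45.]
[576. -92.  45.]
[568.  87.  45.]
```

View pics/c.png

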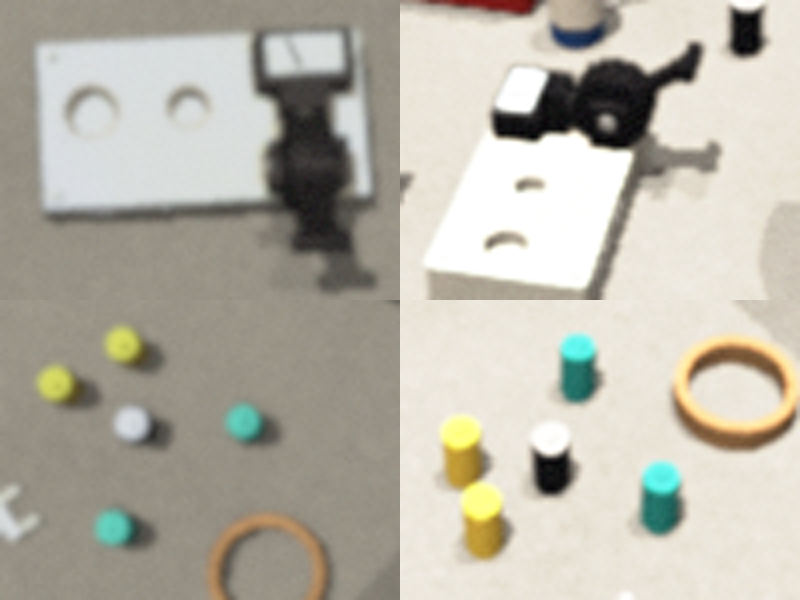

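```bash
cat >> h.py <<'E'
from scipy.optimize import least_squares
def cyl(n,x,y,r,h):
    t=np.linspace(0,2*np.pi,24); P=np.array([proj(n,[x+r*np.cos(a),y+r*np.sin(a),z]) for a in t for z in(0,h)])
    return np.array([P[:,0].min(),P[:,0].max(),P[:,1].min(),P[:,1].max()])
def rows(target,yaw=None):
    s=env.get_state();p=s['tcp_pos'];r=R.from_quat(s['eef_rot'])
    print('yaw now',np.degrees(np.arctan2(*r.as_matrix()[[1,0],[0,0]])).round(1), 'pos',p.round(1),'shift units',(r.inv().apply(np.array(target)-p)/400).round(4))
    if yaw is not None:
        c,q=np.cos(yaw),np.sin(yaw); T=R.from_matrix(np.array([[c,q,0],[q,-c,0],[0,0,-1]]))
        print('turn units',((r.inv()*T).as_rotvec()/(np.pi/4)).round(3))
E
python3 - <<'E'
from h import *
# masks pixel bboxes -> edges (max+1), pixel centres at integer
for nm,r,h,bt,bs in [('fat',17,60,(433,448,206,218),(338,345,148,163)),('slim',13,50,(239,248,227,236),(313,322,270,288))]:
    for use in('both','top','side'):
        def f(q):
            o=[]
            if use!='side': o+=list(cyl('top',*q,r,h)-(np.array(bt)+[-.5,.5,-.5,.5]))
            if use!='top': o+=list(cyl('side',*q,r,h)-(np.array(bs)+[-.5,.5,-.5,.5]))
            return o
        s=least_squares(f,atz('top',((bt[0]+bt[1])/2,(bt[2]+bt[3])/2),h)[:2]);print(nm,use,s.x.round(1),s.fun.round(1))
L=atz('top',(317.9,172.5),45);S=atz('top',(342,171.5),45)
print('bores',L.round(1),S.round(1),np.linalg.norm(L-S))
print('side proj',proj('side',L),proj('side',S),'seen approx L(281.7,210.5) S(287.5,196)')
for p in[(304,156),(386.2,153),(388,194.2),(305.5,197)]: print('corner',atz('top',p,45).round(1))
for n,p,z in[('beer',(201,180),0),('can',(163,206),115),('cleaner',(437,160),0),('vice',(487,212),80),('tape',(277,268),24),('bar',(374.5,205.5),127),('socket',(390,269),36)]:print(n,atz('top',p,z).round())
E
```

```text
fat both [ 520.  -326.9] [-0.   0.2 -0.3  0.2 -0.6  0.5 -0.5  0.9]
fat top [ 519.9 -326.5] [-0.1  0.1 -0.2  0.3]
fat side [ 520.2 -328.5] [-0.5  0.5 -0.8  0.7]Traceback (most recent call last):
  File "<stdin>", line 10, in <module>
    return func(*args, **kwargs)
    result = trf(vector_fun.fun, vector_fun.jac, x0, f0, J0, lb, ub, ftol, xtol,
                 gtol, max_nfev, x_scale, loss_function, tr_solver,
                 tr_options.copy(), verbose, callback=callback_wrapped)
    return trf_no_bounds(
        fun, jac, x0, f0, J0, ftol, xtol, gtol, max_nfev, x_scale,
        loss_function, tr_solver, tr_options, verbose, callback=callback)
    J = jac(x)
    self._update_jac()
    ~~~~~~~~~~~~~~~~^^
    self.J = self.jac_wrapped(xp_copy(self.x), f0=self.f)
             ~~~~~~~~~~~~~~~~^^^^^^^^^^^^^^^^^^^^^^^^^^^^
    J, dct = approx_derivative(
             ~~~~~~~~~~~~~~~~~^
        self.fun,
        ^^^^^^^^^
    ...<2 lines>...
        **self.finite_diff_options,
        ^^^^^^^^^^^^^^^^^^^^^^^^^^^
    )
    ^
    J, _nfev = _dense_difference(fun_wrapped, x0, f0, h,
        
[... 437 characters left out ...]
turn np.atleast_1d(self.fun(x))
                         ~~~~~~~~^^^
    return self.f(x, *self.args, **self.kwargs)
           ~~~~~~^^^^^^^^^^^^^^^^^^^^^^^^^^^^^^
  File "<stdin>", line 8, in f
  File "h.py", line 21, in cyl
    t=np.linspace(0,2*np.pi,24); P=np.array([proj(n,[x+r*np.cos(a),y+r*np.sin(a),z]) for a in t for z in(0,h)])
                                             ~~~~^^^^^^^^^^^^^^^^^^^^^^^^^^^^^^^^^^^
  File "h.py", line 13, in proj
    K,c,r=cam(n); q=r.T@(np.array(p,float)-c); v=K@(q*[1,-1,-1]); return v[:2]/v[2]
          ~~~^^^
  File "h.py", line 5, in cam
    m=env.camera_model(n); r=np.array(m['rotation'],float)
ValueError: time passes only in moves, steps and waits
```

```bash
sed -i 's/^def cam(n):/import functools\n@functools.cache\ndef cam(n):/' h.py
python3 - <<'E'
from h import *
for nm,r,h,bt,bs in [('fat',17,60,(433,448,206,218),(338,345,148,163)),('slim',13,50,(239,248,227,236),(313,322,270,288))]:
    for use in('both','top','side'):
        def f(q):
            o=[]
            if use!='side': o+=list(cyl('top',*q,r,h)-(np.array(bt)+[-.5,.5,-.5,.5]))
            if use!='top': o+=list(cyl('side',*q,r,h)-(np.array(bs)+[-.5,.5,-.5,.5]))
            return o
        s=least_squares(f,atz('top',((bt[0]+bt[1])/2,(bt[2]+bt[3])/2),h)[:2]);print(nm,use,s.x.round(1),s.fun.round(1))
L=atz('top',(317.9,172.5),45);S=atz('top',(342,171.5),45)
print('bores',L.round(1),S.round(1),np.linalg.norm(L-S))
print('side proj',proj('side',L),proj('side',S),'seen approx L(281.7,210.5) S(287.5,196)')
for p in[(304,156),(386.2,153),(388,194.2),(305.5,197)]: print('corner',atz('top',p,45).round(1))
for n,p,z in[('beer',(201,180),0),('can',(163,206),115),('cleaner',(437,160),0),('vice',(487,212),80),('tape',(277,268),24),('bar',(374.5,205.5),127),('socket',(390,269),36)]:print(n,atz('top',p,z).round())
rows([520,-327,200])
E
```

```text
fat both [ 520.  -326.9] [-0.   0.2 -0.3  0.2 -0.6  0.5 -0.5  0.9]
fat top [ 519.9 -326.5] [-0.1  0.1 -0.2  0.3]
fat side [ 520.2 -328.5] [-0.5  0.5 -0.8  0.7]
slim both [464.1 276.3] [-0.3  1.   0.  -0.1  0.1 -0.2  0.3  0.5]
slim top [464.  277.4] [-0.6  0.6  0.1 -0.1]
slim side [464.3 275.1] [ 0.1 -0.1 -0.1  0.1]
bores [643.4  48.8  45. ] [646.1 -25.5  45. ] 74.38788205162584
side proj [281.14403643 209.44131263] [287.41052122 195.10972321] seen approx L(281.7,210.5) S(287.5,196)
corner [696.   91.7  45. ]
corner [ 704.1 -163.5   45. ]
corner [ 574.3 -165.2   45. ]
corner [567.   87.1  45. ]
beer [631. 421.   0.]
can [531. 497. 115.]
cleaner [ 692. -332.    0.]
vice [ 513. -451.   80.]
tape [353. 174.  24.]
bar [ 528. -113.  127.]
socket [ 348. -166.   36.]
yaw now 16.8 pos [ 152.  -502.5  231.3] shift units [ 1.0076 -0.1535  0.0782]
```

arm_command(plan=[[0.5,-0.08,0.04,0,0,-0.9],[0.5,-0.08,0.04,0,0,-0.9],[0.5,-0.08,0.04,0,0,-0.9],[0.5,-0.08,0.04,0,0,-0.9],[0.5,-0.08,0.04,0,0,-0.9]], hand=0.4, grip_force=40)

```text
clock: 2.35
tcp_pos: [338.0, -411.3, 214.8]
eef_rot: [0.875, 0.484, 0.0, -0.0]
ft_force: [-0.4, -0.2, -1.0]
gripper_width: 59.6
```

```bash
python3 -c "
from h import *
rows([520,-327,150],1.606)"
```

```text
yaw now 57.9 pos [ 338.  -411.3  214.8] shift units [0.4198 0.2739 0.1626]
turn units [ 0.    -0.001 -0.757]
```

arm_command(plan=[[0.42,0.274,0.16,0,0,-0.76],[0.42,0.274,0.16,0,0,-0.76],[0.42,0.274,0.16,0,0,-0.76],[0.42,0.274,0.16,0,0,-0.76],[0.42,0.274,0.16,0,0,-0.76]])

```text
clock: 2.85
tcp_pos: [520.1, -329.0, 149.2]
eef_rot: [0.695, 0.719, 0.0, -0.001]
ft_force: [-0.7, -0.2, 0.4]
gripper_width: 59.8
```

arm_command(plan=[[0,0,0,0,0,0],[0,0,0,0,0,0]])

```text
clock: 3.05
tcp_pos: [516.6, -332.0, 151.5]
eef_rot: [0.698, 0.716, -0.0, -0.0]
ft_force: [-0.8, 0.1, 0.5]
gripper_width: 60.0
```

```bash
python3 - <<'E'
from h import *
rows([520,-327,27],1.606)
a=save('top','d1.png');b=save('side','d2.png')
cr=lambda im,x,y,w,h,s:cv2.resize(im[y:y+h,x:x+w,::-1],None,fx=s,fy=s,interpolation=cv2.INTER_CUBIC)
cv2.imwrite('pics/d.png',np.hstack([cr(a,395,160,100,100,4),cr(b,300,80,100,100,4)]))
p=env.get_state()['tcp_pos'];print(proj('top',p),proj('side',p))
E
```

```text
yaw now 91.5 pos [ 516.6 -332.   151.5] shift units [0.0123 0.0089 0.3113]
turn units [-0.     0.    -0.012]
[454.02790744 207.71766216] [343.69267575 127.80805665]
```

View pics/d.png

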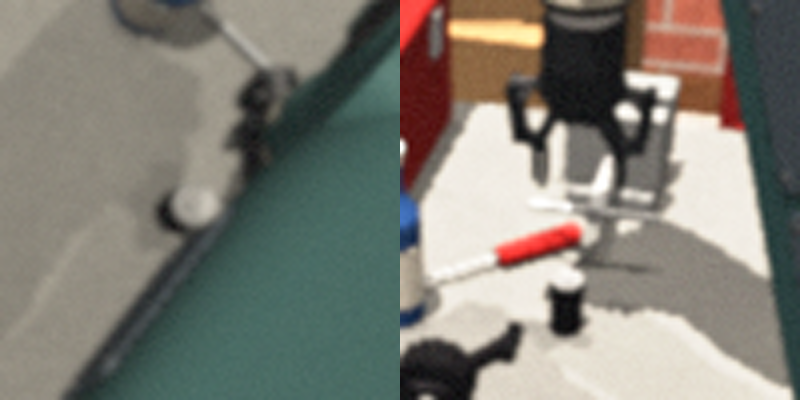

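arm_command(plan=[[0.012,0.009,0.06,0,0,0],[0.012,0.009,0.14,0,0,0],[0.012,0.009,0.22,0,0,0],[0.012,0.009,0.28,0,0,0],[0.012,0.009,0.31,0,0,0]])

```text
clock: 3.65
tcp_pos: [519.1, -327.1, 26.0]
eef_rot: [0.698, 0.716, -0.0, -0.001]
ft_force: [0.4, -0.4, 0.2]
gripper_width: 59.8
```

arm_command(plan=[[0,0,0,0,0,0],[0,0,0,0,0,0]])

```text
clock: 3.85
tcp_pos: [520.7, -327.5, 28.5]
eef_rot: [0.698, 0.716, 0.0, 0.001]
ft_force: [0.5, 0.1, 0.7]
gripper_width: 60.1
```

arm_command(plan=[[0,0,0,0,0,0],[0,0,0,0,0,0],[0,0,0,0,0,0],[0,0,0,0,0,0],[0,0,0,0,0,0]], hand=-1)

```text
clock: 4.35
tcp_pos: [521.2, -327.3, 28.5]
eef_rot: [0.698, 0.717, -0.0, 0.001]
ft_force: [-0.4, 0.3, 5.7]
gripper_width: 31.6
```

arm_command(plan=[[0,0,0,0,0,0],[0,0,0,0,0,0],[0,0,-0.05,0,0,0],[0,0,-0.12,0,0,0],[0,0,-0.2,0,0,0]])

```text
clock: 4.85
tcp_pos: [520.3, -326.5, 108.2]
eef_rot: [0.698, 0.717, -0.0, -0.0]
ft_force: [0.2, 0.2, -1.2]
gripper_width: 31.9
```

```bash
python3 -c "
from h import *
rows([643.5,49.3,170],1.606); s=env.get_state();print(s['gripper_width'],s['ft_force'])"
```

```text
yaw now 91.5 pos [ 520.3 -326.5  108.2] shift units [ 0.9309  0.3331 -0.1542]
turn units [-0.001 -0.001 -0.011]
31.855387872064046 [ 0.20941737  0.21157636 -1.15032344]
```

arm_command(plan=[[0.05,0,-0.1,0,0,0],[0.12,0.03,-0.2,0,0,0],[0.24,0.08,-0.2,0,0,0],[0.36,0.12,-0.2,0,0,0],[0.48,0.17,-0.2,0,0,0]])

```text
clock: 5.35
tcp_pos: [582.0, -135.7, 188.2]
eef_rot: [0.698, 0.716, 0.0, 0.001]
ft_force: [0.7, -0.3, -1.4]
gripper_width: 31.6
```

```bash
python3 -c "
from h import *
rows([643.5,49.3,130],1.606); s=env.get_state();print(s['gripper_width'],s['ft_force'])"
```

```text
yaw now 91.5 pos [ 582.  -135.7  188.2] shift units [0.4584 0.1657 0.1456]
turn units [ 0.001  0.001 -0.011]
31.628107323560695 [ 0.65395114 -0.30392704 -1.36626933]
```

arm_command(plan=[[0.12,0.04,0,0,0,-0.011],[0.24,0.08,0,0,0,-0.011],[0.36,0.12,0.03,0,0,-0.011],[0.43,0.15,0.1,0,0,-0.011],[0.457,0.165,0.145,0,0,-0.011]])

```text
clock: 5.85
tcp_pos: [643.0, 50.4, 128.2]
eef_rot: [0.693, 0.721, 0.0, -0.0]
ft_force: [0.2, -1.4, -0.8]
gripper_width: 32.0
```

arm_command(plan=[[0,0,0,0,0,0],[0,0,0,0,0,0]])

```text
clock: 6.05
tcp_pos: [642.7, 46.9, 129.8]
eef_rot: [0.694, 0.72, -0.0, 0.0]
ft_force: [0.6, -0.8, -1.1]
gripper_width: 31.8
```

```bash
python3 - <<'E'
from h import *
rows([643.5,49.3,50],1.606)
a=save('top','e1.png');b=save('side','e2.png')
cr=lambda im,x,y,w,h,s:cv2.resize(im[y:y+h,x:x+w,::-1],None,fx=s,fy=s,interpolation=cv2.INTER_CUBIC)
cv2.imwrite('pics/e.png',np.hstack([cr(a,285,130,80,100,5),cr(b,240,140,80,100,5)]))
p=env.get_state()['tcp_pos'];print('tcp',proj('top',p),proj('side',p),'cell bottom',proj('side',p-[0,0,27]),'bore',proj('side',[643.5,49.3,45]))
E
```

```text
yaw now 92.0 pos [642.7  46.9 129.8] shift units [0.0061 0.0022 0.1995]
turn units [-0.     0.     0.001]
tcp [318.69075233 166.09405572] [279.45560457 188.21754414] cell bottom [280.11750329 194.95221077] bore [281.06672434 209.52637427]
```

View pics/e.png

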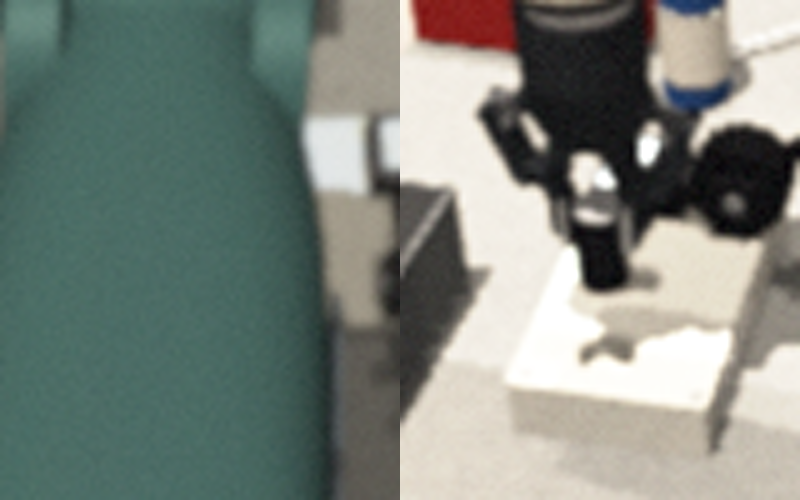

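arm_command(plan=[[0.003,0.002,0.03,0,0,0],[0.006,0.002,0.07,0,0,0],[0.006,0.002,0.11,0,0,0],[0.006,0.002,0.12,0,0,0],[0.006,0.002,0.12,0,0,0]])

```text
clock: 6.65
tcp_pos: [643.2, 49.1, 80.9]
eef_rot: [0.695, 0.719, -0.0, -0.0]
ft_force: [-0.1, -0.4, -1.0]
gripper_width: 31.5
```

```bash
python3 - <<'E'
from h import *
rows([643.5,49.3,50],1.606)
b=save('side','f2.png')
cr=lambda im,x,y,w,h,s:cv2.resize(im[y:y+h,x:x+w,::-1],None,fx=s,fy=s,interpolation=cv2.INTER_CUBIC)
cv2.imwrite('pics/f.png',cr(b,255,170,60,60,10))
p=env.get_state()['tcp_pos'];print('cell bottom',proj('side',p-[0,0,28]),'bore',proj('side',[643.5,49.3,45]))
E
```

```text
yaw now 92.0 pos [643.2  49.1  80.9] shift units [0.0006 0.0007 0.0774]
turn units [-0.001 -0.    -0.   ]
cell bottom [280.85068085 207.48726607] bore [281.06672434 209.52637427]
```

View pics/f.png

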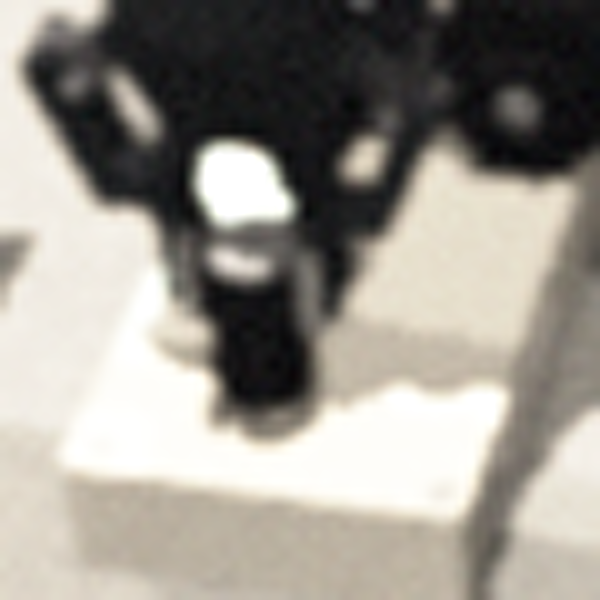

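The cell's lower end (crop column ~266) is centred over the bore mouth (crop columns 212–318). I'll lower it.

arm_command(plan=[[0,0,0.015,0,0,0],[0,0,0.03,0,0,0],[0,0,0.045,0,0,0],[0,0,0.06,0,0,0],[0,0,0.06,0,0,0]])

```text
clock: 7.2
tcp_pos: [643.0, 49.5, 56.2]
eef_rot: [0.694, 0.72, -0.0, -0.001]
ft_force: [-0.8, 0.2, -1.1]
gripper_width: 31.8
```

arm_command(plan=[[0,0,0.005,0,0,0],[0,0,0.01,0,0,0],[0,0,0.014,0,0,0],[0,0,0.014,0,0,0]])

```text
clock: 7.6
tcp_pos: [643.6, 49.5, 51.7]
eef_rot: [0.694, 0.72, 0.0, 0.0]
ft_force: [-0.2, -0.5, -1.8]
gripper_width: 31.6
```

arm_command(plan=[[0,0,0,0,0,0],[0,0,0,0,0,0],[0,0,0,0,0,0],[0,0,0,0,0,0]], hand=0.4)

```text
clock: 8.0
tcp_pos: [643.6, 49.4, 51.8]
eef_rot: [0.694, 0.72, 0.0, 0.0]
ft_force: [-0.1, 0.2, -0.1]
gripper_width: 59.5
```

arm_command(plan=[[0,0,-0.05,0,0,0],[0,0,-0.15,0,0,0],[0,0,-0.26,0,0,0],[0,0,-0.36,0,0,0],[0,0,-0.36,0,0,0]])

```text
clock: 8.5
tcp_pos: [645.5, 49.4, 201.3]
eef_rot: [0.694, 0.72, 0.003, 0.003]
ft_force: [0.2, -0.8, -0.5]
gripper_width: 59.6
```

```bash
python3 - <<'E'
from h import *
rows([464.1,276.3,150],np.radians(220))
b=save('side','g2.png')
cr=lambda im,x,y,w,h,s:cv2.resize(im[y:y+h,x:x+w,::-1],None,fx=s,fy=s,interpolation=cv2.INTER_CUBIC)
cv2.imwrite('pics/g.png',cr(b,255,170,60,60,8))
for nm,z in(('seated top',83),('bore',45)):print(nm,proj('side',[643.5,49.4,z]))
for p in[(241,211),(224,221),(271,230),(238,257)]:
  q=atz('top',p,50)[:2]-[464,276.3];print('nb',np.linalg.norm(q).round(),np.degrees(np.arctan2(q[1],q[0])).round())
E
```

```text
yaw now 92.0 pos [645.5  49.4 201.3] shift units [ 0.5831 -0.4342  0.1243]
turn units [ 0.005  0.012 -2.844]
seated top [280.16762172 200.60491497]
bore [281.05681384 209.54639465]
nb 61.0 6.0
nb 64.0 62.0
nb 86.0 -89.0
nb 79.0 171.0
```

View pics/g.png

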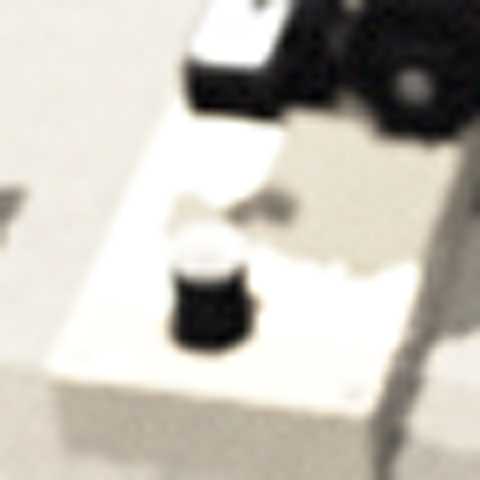

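Fat cell seated: cap at (281,200.6), predicted (280–281,200.6). Now the slim cell.

arm_command(plan=[[0.1,-0.07,0,0,0,-0.19],[0.22,-0.16,0,0,0,-0.38],[0.32,-0.24,0,0,0,-0.57],[0.42,-0.31,0,0,0,-0.76],[0.5,-0.37,0,0,0,-0.95]], hand=0.18)

```text
clock: 9.05
tcp_pos: [486.6, 245.1, 194.6]
eef_rot: [0.382, 0.924, -0.0, -0.001]
ft_force: [0.4, 1.2, -1.2]
gripper_width: 50.7
```

arm_command(plan=[[0,0,0,0,0,-0.19],[0,0,0,0,0,-0.38],[0,0,0,0,0,-0.57],[0,0,0,0,0,-0.76],[0,0,0,0,0,-0.95]])

```text
clock: 9.55
tcp_pos: [488.0, 243.9, 194.5]
eef_rot: [0.018, 1.0, -0.0, -0.001]
ft_force: [0.5, 0.8, 0.8]
gripper_width: 50.2
```

```bash
python3 -c "
from h import *
rows([464.1,276.3,110],np.radians(220))"
```

```text
yaw now 177.9 pos [488.  243.9 194.5] shift units [0.0624 0.0788 0.2114]
turn units [ 0.    -0.002 -0.936]
```

arm_command(plan=[[0.02,0.03,0.04,0,0,-0.19],[0.05,0.06,0.1,0,0,-0.38],[0.062,0.079,0.15,0,0,-0.57],[0.062,0.079,0.19,0,0,-0.76],[0.062,0.079,0.21,0,0,-0.936]])

```text
clock: 10.05
tcp_pos: [463.6, 276.4, 109.3]
eef_rot: [-0.342, 0.94, -0.0, -0.002]
ft_force: [0.5, 0.1, 0.4]
gripper_width: 50.6
```

arm_command(plan=[[0,0,0,0,0,0],[0,0,0,0,0,0]])

```text
clock: 10.25
tcp_pos: [464.9, 276.5, 111.3]
eef_rot: [-0.337, 0.941, -0.0, -0.001]
ft_force: [-0.6, 0.4, 0.3]
gripper_width: 50.8
```

```bash
python3 - <<'E'
from h import *
rows([464.1,276.3,27],np.radians(220))
b=save('side','i2.png')
cr=lambda im,x,y,w,h,s:cv2.resize(im[y:y+h,x:x+w,::-1],None,fx=s,fy=s,interpolation=cv2.INTER_CUBIC)
cv2.imwrite('pics/i.png',cr(b,265,210,100,100,6))
E
```

```text
yaw now -140.6 pos [464.9 276.5 111.3] shift units [0.0016 0.0007 0.2108]
turn units [ 0.    -0.001 -0.013]
```

View pics/i.png

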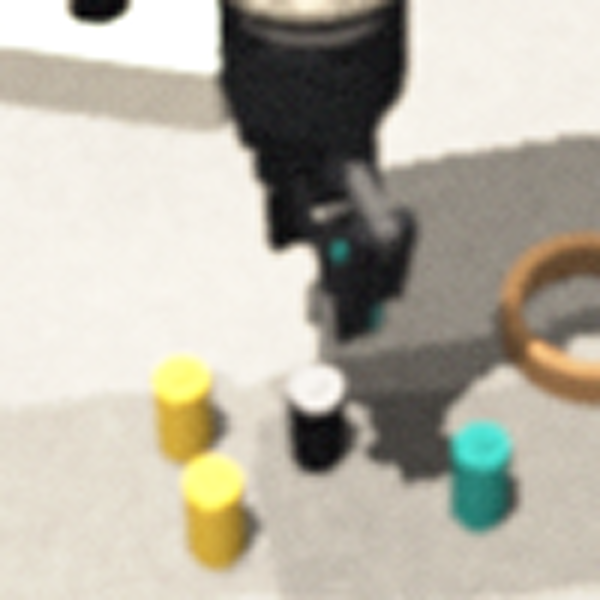

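The gripper is above the black slim cell (crop (316,390)); the look-alikes are clear of both fingers. I'll descend.

arm_command(plan=[[0.001,0,0.05,0,0,0],[0.001,0,0.11,0,0,0],[0.001,0,0.17,0,0,0],[0.001,0,0.205,0,0,0],[0.001,0,0.209,0,0,0]])

```text
clock: 10.8
tcp_pos: [464.2, 276.1, 27.0]
eef_rot: [-0.338, 0.941, -0.0, -0.001]
ft_force: [-1.1, 0.3, 0.4]
gripper_width: 50.5
```

arm_command(plan=[[0,0,0,0,0,0],[0,0,0,0,0,0],[0,0,0,0,0,0],[0,0,0,0,0,0],[0,0,0,0,0,0]], hand=-1)

```text
clock: 11.3
tcp_pos: [465.5, 276.7, 29.2]
eef_rot: [-0.339, 0.941, 0.0, 0.001]
ft_force: [-1.2, -0.7, 7.1]
gripper_width: 23.4
```

arm_command(plan=[[0,0,0,0,0,0],[0,0,-0.05,0,0,0],[0,0,-0.15,0,0,0],[0,0,-0.27,0,0,0],[0,0,-0.38,0,0,0]])

```text
clock: 11.8
tcp_pos: [464.7, 276.3, 182.7]
eef_rot: [-0.339, 0.941, -0.0, 0.0]
ft_force: [1.4, 0.1, -0.3]
gripper_width: 23.5
```

```bash
python3 -c "
from h import *
rows([645.9,-25.2,190],np.radians(272))"
```

```text
yaw now -140.4 pos [464.7 276.3 182.7] shift units [ 0.1318 -0.8696 -0.018 ]
turn units [-1.000e-03  1.000e-03 -1.164e+00]
```

arm_command(plan=[[0.02,-0.1,-0.018,0,0,-0.15],[0.035,-0.22,-0.018,0,0,-0.3],[0.05,-0.34,-0.018,0,0,-0.45],[0.07,-0.46,-0.018,0,0,-0.6],[0.088,-0.58,-0.018,0,0,-0.78]])

```text
clock: 12.3
tcp_pos: [586.5, 73.5, 188.1]
eef_rot: [-0.609, 0.793, -0.0, 0.0]
ft_force: [1.1, 0.0, 0.3]
gripper_width: 23.4
```

```bash
python3 -c "
from h import *
rows([645.9,-25.2,130],np.radians(272))"
```

```text
yaw now -105.0 pos [586.5  73.5 188.1] shift units [ 0.2    -0.207   0.1453]
turn units [-0.001  0.    -0.377]
```

arm_command(plan=[[0.06,-0.06,0,0,0,-0.1],[0.13,-0.135,0,0,0,-0.25],[0.19,-0.195,0.03,0,0,-0.377],[0.2,-0.207,0.09,0,0,-0.377],[0.2,-0.207,0.145,0,0,-0.377]])

```text
clock: 12.8
tcp_pos: [645.4, -25.2, 128.8]
eef_rot: [0.717, -0.697, 0.0, -0.0]
ft_force: [-0.4, 0.8, -0.7]
gripper_width: 23.6
```

arm_command(plan=[[0,0,0,0,0,0],[0,0,0,0,0,0]])

```text
clock: 13.0
tcp_pos: [644.6, -23.5, 130.2]
eef_rot: [0.718, -0.696, 0.0, -0.0]
ft_force: [0.2, 0.0, 0.0]
gripper_width: 23.6
```

```bash
python3 -c "
from h import *
rows([645.9,-25.2,80],np.radians(272))"
```

```text
yaw now -88.3 pos [644.6 -23.5 130.2] shift units [ 0.0044 -0.0031  0.1254]
turn units [-0.    -0.    -0.006]
```

arm_command(plan=[[0.004,-0.003,0.04,0,0,-0.006],[0.004,-0.003,0.08,0,0,-0.006],[0.004,-0.003,0.11,0,0,-0.006],[0.004,-0.003,0.125,0,0,-0.006],[0.004,-0.003,0.125,0,0,-0.006]])

```text
clock: 13.5
tcp_pos: [645.8, -25.0, 79.4]
eef_rot: [0.719, -0.695, -0.0, 0.0]
ft_force: [-0.4, 0.6, -0.2]
gripper_width: 23.6
```

```bash
python3 - <<'E'
from h import *
rows([646,-25.4,52],np.radians(272))
b=save('side','j2.png')
cr=lambda im,x,y,w,h,s:cv2.resize(im[y:y+h,x:x+w,::-1],None,fx=s,fy=s,interpolation=cv2.INTER_CUBIC)
cv2.imwrite('pics/j.png',cr(b,255,160,60,60,9))
E
```

```text
yaw now -88.0 pos [645.8 -25.   79.4] shift units [ 0.001  -0.0005  0.0684]
turn units [ 0.  0. -0.]
```

View pics/j.png

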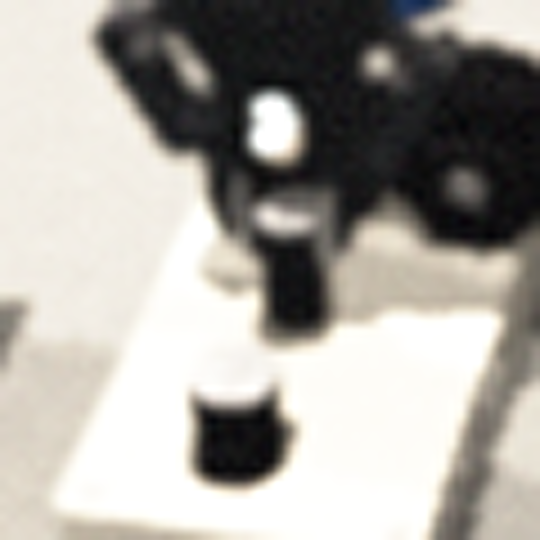

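The slim cell is centred over the small bore (crop ~(296,330)), and the fat cell stands undisturbed. Lowering it.

arm_command(plan=[[0.001,0,0.015,0,0,0],[0.001,0,0.03,0,0,0],[0.001,0,0.045,0,0,0],[0.001,0,0.055,0,0,0],[0.001,0,0.055,0,0,0]])

```text
clock: 14.05
tcp_pos: [645.7, -25.5, 56.6]
eef_rot: [0.719, -0.695, -0.0, 0.0]
ft_force: [-0.3, 0.6, -0.3]
gripper_width: 23.2
```

arm_command(plan=[[0,0,0.005,0,0,0],[0,0,0.01,0,0,0],[0,0,0.014,0,0,0],[0,0,0.014,0,0,0]])

```text
clock: 14.45
tcp_pos: [646.0, -25.6, 52.2]
eef_rot: [0.719, -0.695, 0.0, -0.0]
ft_force: [-1.9, -0.1, 5.8]
gripper_width: 23.5
```

arm_command(plan=[[0,0,0,0,0,0],[0,0,0,0,0,0],[0,0,0,0,0,0],[0,0,0,0,0,0]], hand=0.3)

```text
clock: 14.85
tcp_pos: [645.9, -25.6, 51.6]
eef_rot: [0.719, -0.695, -0.0, 0.0]
ft_force: [0.4, 0.1, -0.9]
gripper_width: 55.6
```

arm_command(plan=[[0,0,-0.05,0,0,0],[0,0,-0.15,0,0,0],[0,0,-0.26,0,0,0],[0,0,-0.36,0,0,0],[0,0,-0.36,0,0,0]])

```text
clock: 15.35
tcp_pos: [647.8, -25.9, 201.2]
eef_rot: [0.719, -0.695, 0.003, -0.002]
ft_force: [0.1, 0.2, -0.0]
gripper_width: 55.5
```

```bash
python3 - <<'E'
from h import *
rows([526,-116.5,200],np.radians(272))
b=save('side','k2.png')
cr=lambda im,x,y,w,h,s:cv2.resize(im[y:y+h,x:x+w,::-1],None,fx=s,fy=s,interpolation=cv2.INTER_CUBIC)
cv2.imwrite('pics/k.png',cr(b,255,150,90,75,8))
print(proj('side',[646,-25.6,73]),[proj('side',[x,-116.5,z]).round(1) for x,z in((526,127),(515,42))])
E
```

```text
yaw now -88.0 pos [647.8 -25.9 201.2] shift units [0.2159 0.3122 0.0008]
turn units [-0.01  -0.002 -0.   ]
[286.9248998 188.6312136] [array([328.2, 165. ]), array([331. , 185.3])]
```

View pics/k.png

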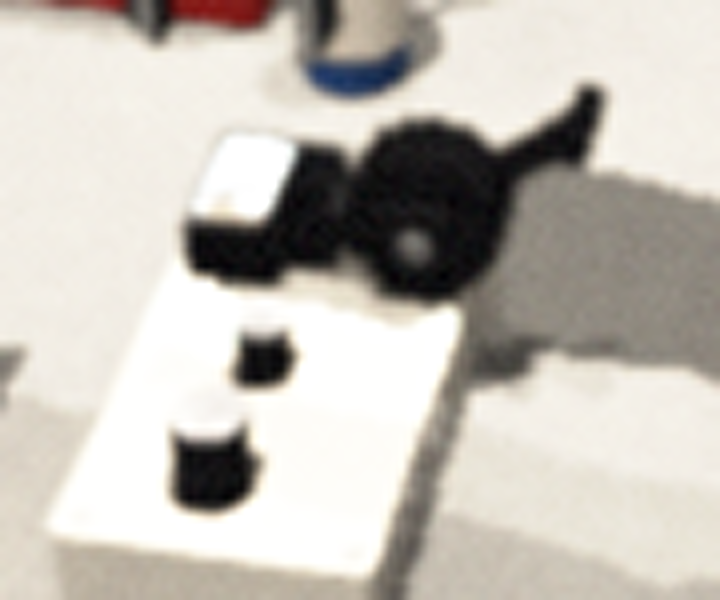

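Both cells look seated: fat cap at side (281,203), slim cap at about (288,190). The bar is at about (328,165), as predicted. I'll shut the fingers and go above the bar.

arm_command(plan=[[0.07,0.1,0,0,0,0],[0.14,0.2,0,0,0,0],[0.2,0.3,0,0,0,0],[0.216,0.317,0,0,0,0],[0.216,0.317,0,0,0,0]], hand=-1)

```text
clock: 15.9
tcp_pos: [521.0, -117.0, 195.2]
eef_rot: [0.719, -0.695, -0.0, 0.0]
ft_force: [0.1, -0.2, 1.0]
gripper_width: -0.1
```

arm_command(plan=[[0,0,0.06,0,0,0],[0,0,0.11,0,0,0],[0,0,0.135,0,0,0],[0,0,0.135,0,0,0],[0,0,0.135,0,0,0]])

```text
clock: 16.4
tcp_pos: [522.8, -116.0, 142.0]
eef_rot: [0.719, -0.695, 0.0, -0.0]
ft_force: [-0.3, -0.5, -0.4]
gripper_width: 0.0
```

```bash
python3 - <<'E'
from h import *
rows([524,-116.5,140],np.radians(272))
print(env.get_state()['ft_force'],env.get_state()['gripper_width'])
b=save('side','l2.png')
cr=lambda im,x,y,w,h,s:cv2.resize(im[y:y+h,x:x+w,::-1],None,fx=s,fy=s,interpolation=cv2.INTER_CUBIC)
cv2.imwrite('pics/l.png',cr(b,265,130,90,75,8))
E
```

```text
yaw now -88.0 pos [ 522.8 -116.   142. ] shift units [ 0.0013 -0.0031  0.0049]
turn units [-0.  0.  0.]
[-0.31855381 -0.54630337 -0.37951131] 0.030598824117111352
```

View pics/l.png

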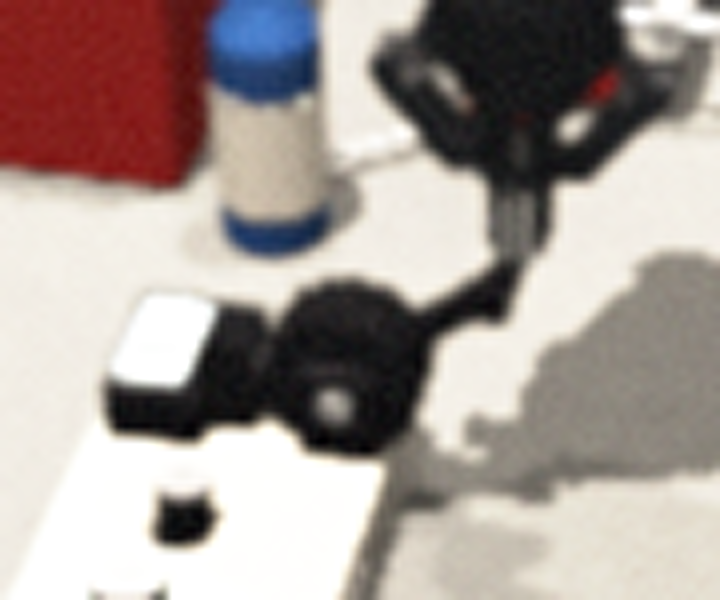

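The shut fingertips are over the bar, but the finger knuckles spread along x and would come near the drum when pressed. I'll turn 90° so that they spread along y.

arm_command(plan=[[0,0,-0.02,0,0,0.19],[0,0,-0.02,0,0,0.38],[0,0,-0.02,0,0,0.57],[0,0,-0.02,0,0,0.76],[0,0,-0.02,0,0,0.95]])

```text
clock: 16.95
tcp_pos: [522.8, -116.4, 150.7]
eef_rot: [-0.414, 0.91, -0.001, 0.001]
ft_force: [-0.6, -0.1, -0.1]
gripper_width: -0.3
```

arm_command(plan=[[0,0,0,0,0,0.19],[0,0,0,0,0,0.38],[0,0,0,0,0,0.57],[0,0,0,0,0,0.76],[0,0,0,0,0,0.95]])

```text
clock: 17.45
tcp_pos: [522.7, -116.4, 150.6]
eef_rot: [-0.054, 0.999, -0.0, 0.001]
ft_force: [-0.0, -0.8, 0.6]
gripper_width: 0.3
```

arm_command(plan=[[0,0,0,0,0,0.1],[0,0,0,0,0,0.1],[0,0,0,0,0,0.1]])

```text
clock: 17.75
tcp_pos: [522.5, -116.4, 150.2]
eef_rot: [-0.019, 1.0, -0.0, 0.0]
ft_force: [-0.1, -0.7, -0.1]
gripper_width: -0.1
```

```bash
python3 -c "
from h import *
for th in (0,.2,.4,.6,.8,.95,1.1):
  a=.66-th; print(th); rows([593-85*np.cos(a),-116.5,83+85*np.sin(a)],np.radians(182))"
```

```text
0
yaw now -177.9 pos [ 522.5 -116.4  150.2] shift units [-0.0083 -0.0006  0.0378]
turn units [-0.     0.001  0.003]
0.2
yaw now -177.9 pos [ 522.5 -116.4  150.2] shift units [0.0143 0.0002 0.0737]
turn units [-0.     0.001  0.003]
0.4
yaw now -177.9 pos [ 522.5 -116.4  150.2] shift units [0.0293 0.0008 0.1134]
turn units [-0.     0.001  0.003]
0.6
yaw now -177.9 pos [ 522.5 -116.4  150.2] shift units [0.036  0.0011 0.1553]
turn units [-0.     0.001  0.003]
0.8
yaw now -177.9 pos [ 522.5 -116.4  150.2] shift units [0.0344 0.001  0.1977]
turn units [-0.     0.001  0.003]
0.95
yaw now -177.9 pos [ 522.5 -116.4  150.2] shift units [0.0276 0.0008 0.2288]
turn units [-0.     0.001  0.003]
1.1
yaw now -177.9 pos [ 522.5 -116.4  150.2] shift units [0.0163 0.0004 0.2586]
turn units [-0.     0.001  0.003]
```

arm_command(plan=[[-0.004,0,0.03,0,0,0],[0.003,0,0.055,0,0,0],[0.014,0,0.074,0,0,0],[0.022,0,0.094,0,0,0],[0.029,0,0.113,0,0,0]])

```text
clock: 18.25
tcp_pos: [509.5, -116.8, 103.6]
eef_rot: [-0.018, 1.0, -0.0, -0.001]
ft_force: [-6.0, -0.7, 9.8]
gripper_width: -0.2
```

arm_command(plan=[[0.004,0,0.021,0,0,0],[0.007,0,0.042,0,0,0],[0.007,0,0.063,0,0,0],[0.005,0,0.084,0,0,0],[0.002,0,0.1,0,0,0]])

```text
clock: 18.75
tcp_pos: [508.6, -116.7, 63.4]
eef_rot: [-0.018, 1.0, -0.0, -0.001]
ft_force: [-6.0, -0.3, 8.4]
gripper_width: 0.1
```

```bash
python3 -c "
from h import *
rows([517,-116.5,46.5]);print(env.get_state()['ft_force'])"
```

```text
yaw now -178.0 pos [ 508.6 -116.7   63.4] shift units [-0.021  -0.0004  0.0422]
[-5.99290791 -0.34559896  8.40477287]
```

arm_command(plan=[[-0.006,0,0.012,0,0,0],[-0.012,0,0.023,0,0,0],[-0.018,0,0.034,0,0,0],[-0.021,0,0.044,0,0,0],[-0.021,0,0.044,0,0,0]])

```text
clock: 19.25
tcp_pos: [517.5, -116.3, 45.9]
eef_rot: [-0.018, 1.0, 0.0, -0.001]
ft_force: [-3.3, -0.5, 8.5]
gripper_width: 0.2
```

arm_command(plan=[[0,0,0,0,0,0],[0,0,0,0,0,0],[0,0,0,0,0,0]])

```text
clock: 19.55
tcp_pos: [517.4, -116.3, 46.3]
eef_rot: [-0.018, 1.0, 0.0, -0.001]
ft_force: [-4.3, 0.1, 7.8]
gripper_width: -0.4
```

```bash
python3 - <<'E'
from h import *
print(env.get_state()['ft_force'],env.get_state()['tcp_pos'])
b=save('side','m2.png')
cr=lambda im,x,y,w,h,s:cv2.resize(im[y:y+h,x:x+w,::-1],None,fx=s,fy=s,interpolation=cv2.INTER_CUBIC)
cv2.imwrite('pics/m.png',cr(b,265,140,90,75,8))
E
```

```text
[-4.31030737  0.09755767  7.82416096] [ 517.38779577 -116.29312054   46.25921148]
```

View pics/m.png

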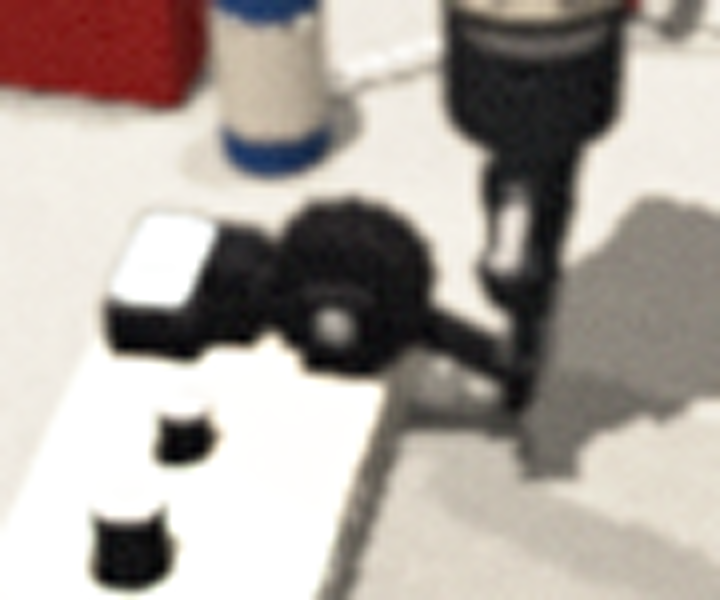

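```bash
python3 - <<'E'
from h import *
for th in(.8,.95,1.1):
  a=.66-th; q=proj('side',[593-85*np.cos(a)-2,-94.5,75+85*np.sin(a)]); q0=proj('side',[526,-94.5,127]); print(th,((q-[265,140])*8).round())
print('rest, in pic k',((proj('side',[526,-94.5,127])-[255,150])*8).round())
E
```

```text
0.8 [536. 357.]
0.95 [530. 379.]
1.1 [519. 399.]
rest, in pic k [574. 149.]
```

arm_command(plan=[[0,0,0,0,0,0],[0,0,0,0,0,0],[0,0,0,0,0,0],[0,0,0,0,0,0],[0,0,0,0,0,0]])

```text
clock: 20.1
tcp_pos: [517.4, -116.3, 46.3]
eef_rot: [-0.018, 1.0, 0.0, -0.001]
ft_force: [-4.0, 0.4, 7.9]
gripper_width: -0.3
```

```bash
python3 -c "
from h import *
s=env.get_state();print(s['tcp_pos'],s['ft_force'],s['clock']);print(env.finish_job())"
```

```text
[ 517.38812746 -116.27913778   46.27343553] [-3.95648625  0.40445663  7.90120764] 20.1
the job is handed in; nothing more can be done
None
```

I stood the fat cell in the large bore and the slim cell in the small bore, button up, and let both go. I then pressed the thumb bar down to the third click with the shut fingers and handed the job in at 20.1 s, still pressing. No verdict was reported.

- **Dial:** the fingertip was steady at 46 mm with about 9 N on it, directed along the spring's return. In the last picture the bar's near end matches a dial angle of about 1.1 rad, within the 0.95 to 1.14 needed.
- **Fat cell:** its cap was where a fully seated cell should be in the side camera, within about 1 pixel (about 2–3 mm).
- **Slim cell:** the gripper pushed it down until it met about 6 N at floor height. The side view agrees only roughly, because its white cap blends into the white case.
- **Bystanders:** I saw no contact and felt no unexpected force near any of them, but I did not measure their positions again at the end.
- **Other checks:** no check failed. The cameras disagreed with each other by about 1 to 2 mm, which is within their calibration.

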